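# Right the fallen soldering stand and slide it home

## Robot

A 6-joint arm with a two-finger parallel gripper is mounted at the origin on the work surface. World frame = base frame: x ahead of the robot, y to its left, z up, the work surface at z = 0. Lengths are in m, angles in rad, forces in N, time in s.
With the tool pointing down it reaches from about 0.275 to 1 m from the base axis. Payload 8.4 kg.
Tool frame: the origin (TCP) lies between the finger pads; the fingertips stand 17 mm ahead of it and the grasp point (between the pads) lies 2 mm behind it; z points along the fingers, y is the line along which they close (so a half turn about z gives the same grasp; the last joint's range is limited). The gripper opens to 85 mm and grips with 20 to 120 N. Pads are 22 mm wide; open, the fingers measure 114 mm over their backs; the gripper's body (76 mm by 85 mm) begins 54 mm behind the grasp point. The pads swing forward as they close: fully open they stand 13 mm farther back than shut.
Start: joints at [1.193, 0.353, 1.633, -0, 1.155, -0.002], TCP at [0.229, 0.581, 0.248] pointing down, gripper open.
Joint ranges: [-2.63, 2.63], [-0.92, 2.1], [0.06, 2.66], [-1.3, 4.44], [0, 2.69], [-3.02, 3.02]. Speed limits (rad/s): [2.22, 2.22, 2.79, 3.14, 3.14, 3.14].

## Interface

Orientations are given as a unit quaternion [w, x, y, z].
In Python, from bench import env gives the robot as it stands. The module is installed in compiled form; this text tells all that it offers.
- The arm moves only by the tool drive_tool, never from a script. Its argument "targets" is a list of rows, each a list of 7 numbers: the shift along the world's x, y, z in mm, then the turn, a rotation vector about the world's x, y, z in rad, then the gripper's target within -1 to 1 (fully open at 1, half-way at 0, shut at -1). In form: [[x, y, z, ax, ay, az, fingers], ...]. A call has 1 to 12 rows; each row is the pose to reach, as a shift and turn from the pose commanded when the call began; what a row does not reach only later rows make up. A row lasts 1/12 s, in which the tool goes at most 41.7 mm and 7.16 degrees, less where a joint would pass 70% of its speed; a pose out of reach is approached as far as the arm can. A call with a gripper value outside its range is refused whole. The fingers move at their own pace and stop on an object; "newtons" is the grip in N (left out, the last holds). Time passes only in rows, so rows that repeat a pose let the fingers close. It gives the time, the measured TCP pose, the force, the opening and the grip force at its end, in the units of the state.
- env.sense(): the state, without advancing time (a new reading comes with each control period).
- env.grab_frame(name): name is "scene" or "top" or "wrist"; returns a dict with "color" (420x560x3 uint8, blue, green, red), "mtx" (3x3 intrinsics, pixels), "world_from_camera" (4x4, takes a point from camera to world coordinates). Camera axes: x right, y up, looking along -z (the intrinsics and any distortion apply to the point x, -y, -z); pixel columns grow to the right and rows downward; lengths in m; the calibration is good to about 2 mm. A picture is of the moment at which its call begins. There is no depth.
- env.close_job(): hands the job in; it is judged then, once.
The state is a dict: "clock": time; "q": joint angles; "joint_velocities": joint speeds; "joint_torque": joint torques, N m; "ee_pos": TCP position; "ee_rot": TCP orientation; "force": force on the tool from outside, world axes, zero at the start; "wrist_torque": the same for the moment, N m; "gripper_width": finger opening in m; "grip_force": force on a finger pad.
Only numpy, scipy, OpenCV 4.12 (cv2) and the standard library are available. Lean on these libraries where they do the work, as an engineer would, in place of code of your own. Each camera call takes 0.05 s, during which the arm holds its last target. There are 200 camera calls.

## Task

The soldering stand has been knocked over and lies on the soldering board with its foot plate on edge. Without gripping or lifting it, push the high edge of its foot plate towards the robot so that it tips back up and stands on its foot, then push the standing stand along the board until its foot sits flush against the stop rail at the far side of the board, somewhere along the rail. Leave the jar, the punch and the dish beside it undisturbed, and let go of everything at the end.

Things in the scene. Friction and masses are not known exactly. Their poses are not given: they have to be found in the camera images.
- board: Flat grey soldering board fixed to the bench, 300 (x) by 340 (y) by 12 mm thick. Origin: centre of its underside, on the bench; its x axis points to the stop rail (away from the robot, turned up to about 0.35 rad), y along the rail, z up. The surface the stand lies on is 12 mm above the bench.
- rail (a point): Middle of the stop rail's robot-side face, at the level of the board's surface (115 mm along the board's x from its centre). The rail is a plain steel bar along the board's y, 220 mm long, 14 mm thick, 10 mm high above the board. Axes as the board's. Its face is where the foot must end.
- stand: Loose steel stand, 0.5 to 0.8 kg, 98 mm tall: dark foot plate 18 mm thick (x -9 to 9), 88 wide (y), 80 deep (z 0 to 80), post square to it. Lies with plate on edge, post level, pointing away from the robot within 0.3 rad of the board's x. Frame: x along the post, z up across the plate; origin mid heel-edge face, on the board. Upright: x up, z to the robot, origin 9 mm above the board.
- ball (a point): Centre of the 16 mm brass ball at the end of the stand's steel post (8 mm thick, 22 mm from the heel edge, midway in the plate's width), 72 mm out from the plate: stand frame x 81, y 0, z 22 mm. A thin clip crosses it, reaching 45 mm to the stand's +y and 15 mm to -y. As the stand rights itself the post swings up and towards the robot, through the space above where it lay.
- high_edge (a point): Middle of the foot plate's high edge on the post side (stand frame x 9, y 0, z 80 mm), 80 mm above the board at the start. Pushed here towards the robot (-x of the stand) with 1 to 2 N, the stand turns about its heel, is past its balance after about 20 degrees and then comes down on its foot. Upright, this edge is the foot's robot-side top edge; sliding the stand from there takes 3 to 9 N.
- heel_left (a point): Corner of the foot's bottom face at the heel edge, +y end (stand frame x -9, y 44, z 0 mm). It stays on the board as the stand tips up. With the stand upright it is on the side of the foot that must touch the rail, 80 mm beyond the foot's robot-side edge.
- heel_right (a point): The same corner at the -y end of the heel edge (stand frame x -9, y -44, z 0 mm).
- jar: Bystander: small closed jar standing on the board near one of its sides, 36 mm wide, 55 mm tall; origin at the centre of its underside.
- punch: Bystander: short steel punch standing on end on the board near one of its sides, up to 28 mm wide, 72 mm tall; origin at the centre of its underside.
- dish: Bystander: small white ceramic dish on the board near one of its sides, 40 mm wide, 22 mm tall; origin at the centre of its underside.

How it is judged:
By the outcome, as a careful person would: the job done as asked, in the order asked, and still so for the second after the job is handed in, with the robot touching nothing.
It also fails if it takes over 48 s, if anything falls off the work surface, if the arm or the gripper's body presses on something with over 40 N, if the wrist force passes 120 N, or if a joint passes its speed limit or range.

## Working session

There is one attempt and no reset: what is moved stays moved. The work goes in short steps, Python scripts to look and compute and a tool call to move; the robot and the scene stay as the last step left them, time stands still between calls to the robot, and variables do not carry over. Pictures are saved under pics/ and viewed, at most 10 in all, crops included, and the job is handed in when it is done.

Besides the shell and the picture viewer there is one more tool, called after "Call:" as name([rows], argument=value, ...), one row to a line, values as JSON. drive_tool: Moves the arm, as the interface text tells. Its arguments: {"type":"object","properties":{"targets":{"type":"array","items":{"type":"array","items":{"type":"number"}}},"newtons":{"type":"number"}},"required":["targets"]}

```bash
mkdir -p pics; cat > h.py <<'E'
import numpy as np, cv2
from bench import env
def grab(n,f):
    d=env.grab_frame(n); cv2.imwrite('pics/'+f,d['color']); np.savez('pics/'+f[:-4]+'.npz',**{k:np.array(v) for k,v in d.items() if k in('color','mtx','world_from_camera')}); return d
def ray(d,u,v):
    K=d['mtx'];T=d['world_from_camera']
    c=np.linalg.inv(K)@[u,v,1]; c=np.array([c[0],-c[1],-c[2]])
    return T[:3,3],T[:3,:3]@c
def onz(d,u,v,z):
    o,r=ray(d,u,v); return o+r*(z-o[2])/r[2]
def proj(d,p):
    K=d['mtx'];T=d['world_from_camera']
    c=T[:3,:3].T@(np.array(p)-T[:3,3]); q=K@[c[0],-c[1],-c[2]]; return q[:2]/q[2]
def two(d1,p1,d2,p2):
    o1,r1=ray(d1,*p1);o2,r2=ray(d2,*p2)
    s=np.linalg.lstsq(np.c_[r1,-r2],o2-o1,rcond=None)[0]
    a=o1+r1*s[0];b=o2+r2*s[1]; return (a+b)/2,np.linalg.norm(a-b)
E
python3 - <<'E'
from h import *
d=env.grab_frame('top'); print(list(d.keys()),d['mtx'],d['world_from_camera'])
for n in('top','scene'):
    d=grab(n,n+'0.png')
s=env.sense();print(s['clock'],s['ee_pos'],s['ee_rot'],s['force'])
E
```

```text
['color', 'mtx', 'world_from_camera'] [[469.31689761   0.         282.9571218 ]
 [  0.         469.31689761 207.80394046]
 [  0.           0.           1.        ]] [[-0.02884271  0.98890347 -0.14573274  0.50435958]
 [-0.99950667 -0.02671932  0.01650726  0.05726353]
 [ 0.0124302   0.14613696  0.98918627  0.78711515]
 [ 0.          0.          0.          1.        ]]
0.15 [0.2292594  0.58107612 0.24773582] [-1.02076495e-04  1.86792230e-01  9.82399300e-01 -5.17659842e-04] [-0.14819848 -0.10200338 -0.24517781]
```

View pics/top0.png

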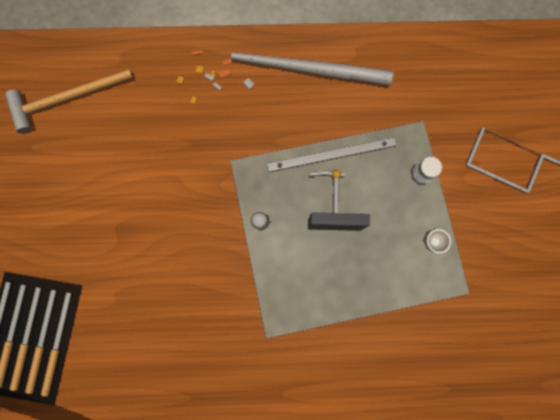

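View pics/scene0.png

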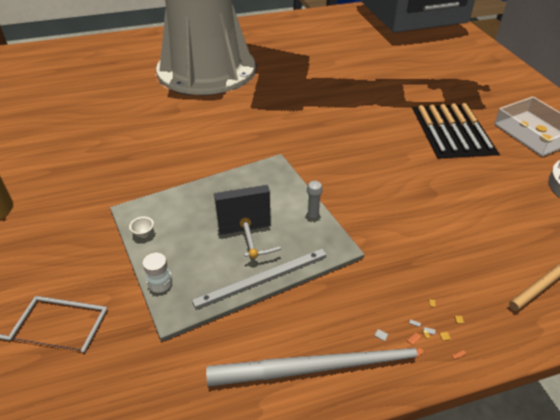

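The top view shows the board with corners near (232,160), (425,123), (468,294) and (266,336). The rail runs from (268,168) to (396,142). The plate is dark, around (311–369, 212–229), with the ball at (336,174). The punch is at (260,220), the jar at (430,168) and the dish at (438,241). The scene view agrees: the plate stands on edge, with its post pointing to the rail.

```bash
python3 - <<'E'
from h import *
T=dict(np.load('pics/top0.npz'));S=dict(np.load('pics/scene0.npz'))
a=cv2.resize(T['color'][120:260,225:475],None,fx=3,fy=3,interpolation=cv2.INTER_CUBIC)
b=cv2.resize(S['color'][170:310,120:370],None,fx=3,fy=3,interpolation=cv2.INTER_CUBIC)
cv2.imwrite('pics/c1.png',a);cv2.imwrite('pics/c2.png',b)
# board corners
c=np.array([onz(T,*p,.012) for p in[(232,160),(425,123),(468,294),(266,336)]])
print(c.round(4)); print('centre',c.mean(0)); 
print('rail ends top z22', onz(T,268,168,.022),onz(T,396,142,.022))
e=c[1]-c[0];print('yaw by edge',np.degrees(np.arctan2(e[0],-e[1])))
print(np.degrees([np.arctan2((c[i]-c[j])[1],(c[i]-c[j])[0]) for i,j in((0,3),(1,2))]))
E
```

```text
[[ 0.7027  0.1282  0.012 ]
 [ 0.7595 -0.2045  0.012 ]
 [ 0.4681 -0.2537  0.012 ]
 [ 0.4115  0.0775  0.012 ]]
centre [ 0.58544731 -0.06312172  0.012     ]
rail ends top z22 [0.68485388 0.06750554 0.022     ] [ 0.72417366 -0.14952521  0.022     ]
yaw by edge 9.699732131552281
[9.87525603 9.59339411]
```

View pics/c1.png

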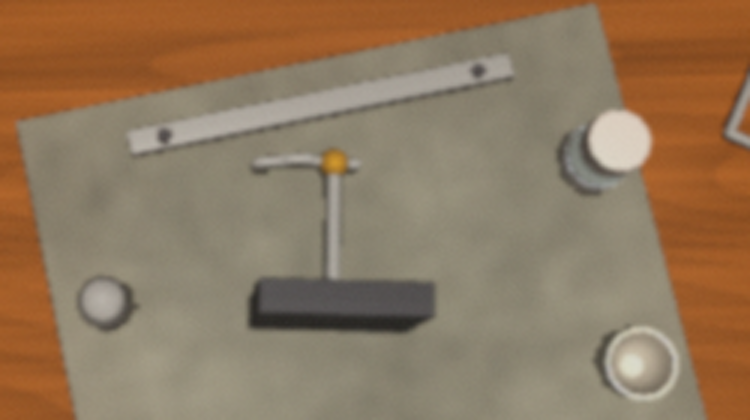

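View pics/c2.png

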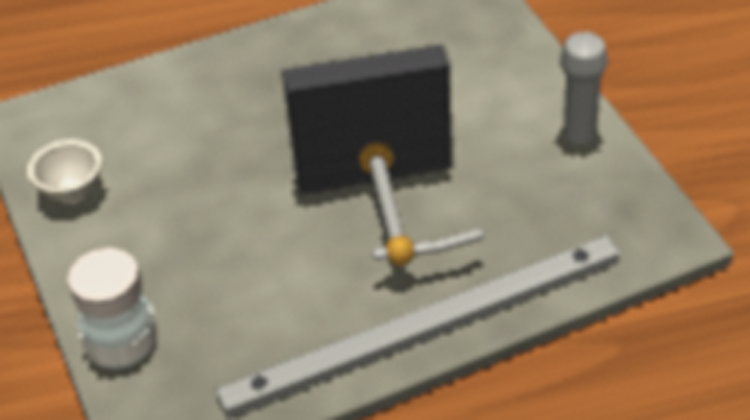

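The enlarged crops give these positions:

- **Plate, post-side top edge:** (262,278) to (433,284) in the top crop, and (284,90) to (448,66) in the scene crop.
- **Ball:** (334,162) in the top crop and (401,249) in the scene crop.
- **Rail, robot-side edge:** (135,156) to (514,77) in the top crop.

I'll turn these into poses.

```bash
python3 - <<'E'
from h import *
T=dict(np.load('pics/top0.npz'));S=dict(np.load('pics/scene0.npz'))
t=lambda u,v:(225+u/3,120+v/3); s=lambda u,v:(120+u/3,170+v/3)
L=onz(T,*t(262,278),.092);R=onz(T,*t(433,284),.092)
print('edge',L,R,np.linalg.norm(L-R)); d=L-R; print('stand yaw',np.degrees(np.arctan2(-d[0],d[1])),'mid',(L+R)/2)
print('2v R,L',two(T,t(433,284),S,s(284,90)),two(T,t(262,278),S,s(448,66)))
B=onz(T,*t(334,162),.034);print('ball',B,two(T,t(334,162),S,s(401,249)))
m=(L+R)/2;print('dir ball-edge',np.degrees(np.arctan2(B[1]-m[1],B[0]-m[0])),np.linalg.norm((B-m)[:2]))
print('rail face',onz(T,*t(135,156),.022),onz(T,*t(514,77),.022))
for n,p,z in(('punch',(103,300),.084),('jar',(618,140),.067),('dish',(640,362),.034)):print(n,onz(T,*t(*p),z))
E
```

```text
edge [0.59822929 0.00193569 0.092     ] [ 0.59288961 -0.08335162  0.092     ] 0.0854543015778243
stand yaw -3.5825044906055545 mid [ 0.59555945 -0.04070797  0.092     ]
2v R,L (array([ 0.59297999, -0.08370204,  0.09101785]), np.float64(0.00030709462472835905)) (array([0.59862979, 0.00249907, 0.09047791]), np.float64(0.0014224099385556199))
ball [ 0.66903294 -0.04454504  0.034     ] (array([ 0.66892471, -0.04354302,  0.03546932]), np.float64(0.001657967054147005))
dir ball-edge -2.9894964321439366 0.07357360986079092
rail face [0.67794652 0.06434019 0.022     ] [ 0.71778577 -0.14967949  0.022     ]
punch [0.59032768 0.08167616 0.084     ]
jar [ 0.66972727 -0.19016891  0.067     ]
dish [ 0.55500973 -0.20419712  0.034     ]
```

Call:
drive_tool([
  [40, -62, 0, 0, 0, 0.04, 0],
  [80, -125, 0, 0, 0, 0.1, 0],
  [120, -188, 0, 0, 0, 0.16, 0],
  [160, -250, 0, 0, 0, 0.22, 0],
  [180, -282, 0, 0, 0, 0.28, 0],
  [200, -314, 0, 0, 0, 0.318, 0],
  [220, -345, 0, 0, 0, 0.318, 0],
  [240, -376, 0, 0, 0, 0.318, 0],
  [260, -407, 0, 0, 0, 0.318, 0],
  [280, -439, 0, 0, 0, 0.318, 0],
  [300, -470, 0, 0, 0, 0.318, 0],
  [320, -502, 0, 0, 0, 0.318, 0],
])

```text
clock: 1.15
ee_pos: [0.4989, 0.1579, 0.2483]
ee_rot: [0.0, 0.029, 1.0, 0.0]
force: [0.3, 0.2, 0.1]
gripper_width: 0.0424
grip_force: 0.0
```

Call:
drive_tool([
  [20, -31, 0, 0, 0, 0, 0],
  [40, -62, 0, 0, 0, 0, 0],
  [60, -94, 0, 0, 0, 0, 0],
  [80, -124, 0, 0, 0, 0, 0],
  [80, -124, 0, 0, 0, 0, 0],
  [80, -124, -30, 0, 0, 0, 0],
  [80, -124, -60, 0, 0, 0, 0],
  [80, -124, -80, 0, 0, 0, 0],
  [80, -124, -100, 0, 0, 0, 0],
  [80, -124, -100, 0, 0, 0, 0],
])

```text
clock: 1.98
ee_pos: [0.5755, 0.0358, 0.1443]
ee_rot: [-0.003, 0.029, 1.0, -0.0]
force: [-0.7, -0.2, -0.0]
gripper_width: 0.0426
grip_force: 0.0
```

Call:
drive_tool([
  [13, -20, 6, 0, 0, 0, 0],
  [26, -40, 6, 0, 0, 0, 0],
  [39, -60, 6, 0, 0, 0, 0],
  [52, -79, 6, 0, 0, 0, 0],
  [52, -79, 6, 0, 0, 0, 0],
  [52, -79, 6, 0, 0, 0, 0],
  [52, -79, -20, 0, 0, 0, 0],
  [52, -79, -48, 0, 0, 0, 0],
  [52, -79, -48, 0, 0, 0, 0],
  [52, -79, -48, 0, 0, 0, 0],
])

```text
clock: 2.82
ee_pos: [0.6288, -0.0422, 0.0998]
ee_rot: [-0.002, 0.029, 1.0, 0.0]
force: [0.6, -0.2, 0.7]
gripper_width: 0.0432
grip_force: 0.0
```

```bash
python3 - <<'E'
from h import *
a=grab('top','t1.png')['color'];b=grab('scene','s1.png')['color']
o=np.hstack([cv2.resize(a[110:270,240:400],(400,400)),cv2.resize(b[130:310,140:320],(400,400))])
cv2.imwrite('pics/v1.png',o)
s=env.sense();print(s['ee_pos'],s['ee_rot'],s['force'])
E
```

```text
[ 0.63085356 -0.04258675  0.10183631] [6.26996442e-04 2.86092906e-02 9.99590474e-01 1.35967859e-05] [ 0.42610841 -0.83446589  0.02121712]
```

View pics/v1.png

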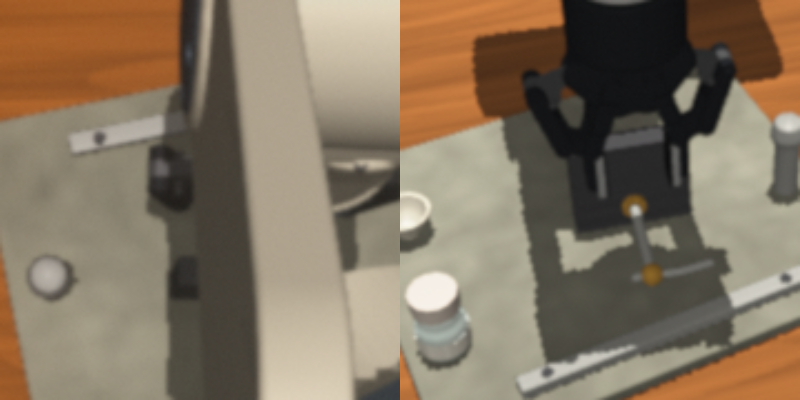

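Both fingers hang on the rail side of the plate and straddle the post, with tips near (603,190) and (677,180) in the right-hand panel. Next I'll lower a little and push gently towards the robot.

Call:
drive_tool([
  [0, 0, -6, 0, 0, 0, 0],
  [-4, 0, -6, 0, 0, 0, 0],
  [-8, 0.5, -6, 0, 0, 0, 0],
  [-11, 0.6, -6, 0, 0, 0, 0],
  [-14, 0.8, -6, 0, 0, 0, 0],
  [-17, 1, -6, 0, 0, 0, 0],
  [-20, 1.1, -6, 0, 0, 0, 0],
  [-23, 1.3, -6, 0, 0, 0, 0],
  [-26, 1.5, -6, 0, 0, 0, 0],
])

```text
clock: 3.67
ee_pos: [0.6044, -0.0417, 0.0945]
ee_rot: [0.0, 0.029, 1.0, -0.0]
force: [1.3, 0.1, 2.3]
gripper_width: 0.0429
grip_force: 0.6
```

Call:
drive_tool([
  [-4, 0.2, 0, 0, 0, 0, 0],
  [-8, 0.5, 0, 0, 0, 0, 0],
  [-12, 0.7, 0, 0, 0, 0, 0],
  [-16, 0.9, 0, 0, 0, 0, 0],
  [-20, 1.1, 0, 0, 0, 0, 0],
  [-23, 1.3, 0, 0, 0, 0, 0],
])

```text
clock: 4.17
ee_pos: [0.5804, -0.0403, 0.0941]
ee_rot: [-0.0, 0.029, 1.0, 0.0]
force: [-0.1, -0.2, 0.1]
gripper_width: 0.0425
grip_force: 0.0
```

Call:
drive_tool([
  [-10, 0.5, 4, 0, 0, 0, 0],
  [-22, 1, 14, 0, 0, 0, 0],
  [-38, 2, 32, 0, 0, 0, 0],
  [-56, 3, 55, 0, 0, 0, 0],
  [-74, 4, 78, 0, 0, 0, 0],
  [-90, 5, 95, 0, 0, 0, 0],
  [-100, 5, 100, 0, 0, 0, 0],
  [-100, 5, 100, 0, 0, 0, 0],
])

```text
clock: 4.83
ee_pos: [0.4798, -0.0353, 0.1954]
ee_rot: [0.001, 0.029, 1.0, -0.0]
force: [0.6, 0.4, -0.1]
gripper_width: 0.043
grip_force: 0.0
```

```bash
python3 - <<'E'
from h import *
a=grab('top','t2.png')['color'];b=grab('scene','s2.png')['color']
o=np.hstack([cv2.resize(a[110:310,220:420],(400,400)),cv2.resize(b[130:310,140:320],(400,400))])
cv2.imwrite('pics/v2.png',o)
s=env.sense();print(s['clock'],s['ee_pos'],s['ee_rot'],s['force'])
E
```

```text
4.9333 [ 0.48124463 -0.03537999  0.19399321] [ 2.57917140e-04  2.89312635e-02  9.99581370e-01 -1.80923567e-05] [ 0.15521113 -1.0198748  -0.62404768]
```

View pics/v2.png

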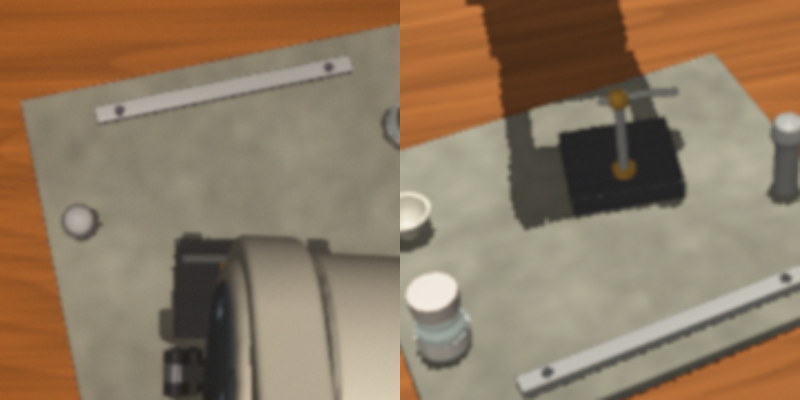

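The stand is upright. In the right-hand panel, its foot corners are about (560,132) and (667,118) on the robot side, with the heel bottom at (578,216) and (686,196).

```bash
python3 - <<'E'
from h import *
S=dict(np.load('pics/s2.npz'));f=lambda u,v:(140+(u-400)*.45,130+v*.45)
for p,z in(((560,132),.03),((667,118),.03),((576,214),.012),((685,197),.012)):print(onz(S,*f(*p),z).round(4))
E
```

```text
[ 0.4964 -0.076   0.03  ]
[0.5045 0.0106 0.03  ]
[ 0.5731 -0.08    0.012 ]
[0.5793 0.0048 0.012 ]
```

Call:
drive_tool([
  [-8, -6, 0, 0, 0, 0.11, 0],
  [-17, -13, 0, 0, 0, 0.232, 0],
  [-17, -13, -20, 0, 0, 0.232, 0],
  [-17, -13, -45, 0, 0, 0.232, 0],
  [-17, -13, -70, 0, 0, 0.232, 0],
  [-17, -13, -95, 0, 0, 0.232, 0],
  [-17, -13, -120, 0, 0, 0.232, 0],
  [-17, -13, -140, 0, 0, 0.232, 0],
  [-17, -13, -150, 0, 0, 0.232, 0],
  [-17, -13, -155, 0, 0, 0.232, 0],
  [-17, -13, -155, 0, 0, 0.232, 0],
])

```text
clock: 5.85
ee_pos: [0.4638, -0.0483, 0.038]
ee_rot: [-0.001, -0.087, 0.996, 0.0]
force: [0.4, -1.2, 0.3]
gripper_width: 0.0429
grip_force: 0.0
```

Call:
drive_tool([
  [0, 0, -2, 0, 0, 0, 0],
  [0, 0, -4, 0, 0, 0, 0],
  [0, 0, -4, 0, 0, 0, 0],
])

```text
clock: 6.1
ee_pos: [0.4649, -0.0484, 0.0358]
ee_rot: [0.001, -0.087, 0.996, -0.0]
force: [0.5, -0.0, 0.3]
gripper_width: 0.0427
grip_force: 0.0
```

```bash
python3 - <<'E'
from h import *
b=grab('scene','s3.png')['color'];a=grab('top','t3.png')['color']
cv2.imwrite('pics/v3.png',np.hstack([cv2.resize(a[110:310,220:420],(400,400)),cv2.resize(b[130:310,140:320],(400,400))]))
s=env.sense();print(s['clock'],s['ee_pos'],s['ee_rot'],s['force'])
E
```

```text
6.2 [ 0.46478167 -0.04838509  0.03592118] [ 6.34188412e-04 -8.69787963e-02  9.96209953e-01 -1.24545966e-04] [ 0.273773   -0.0723331  -0.12884053]
```

View pics/v3.png

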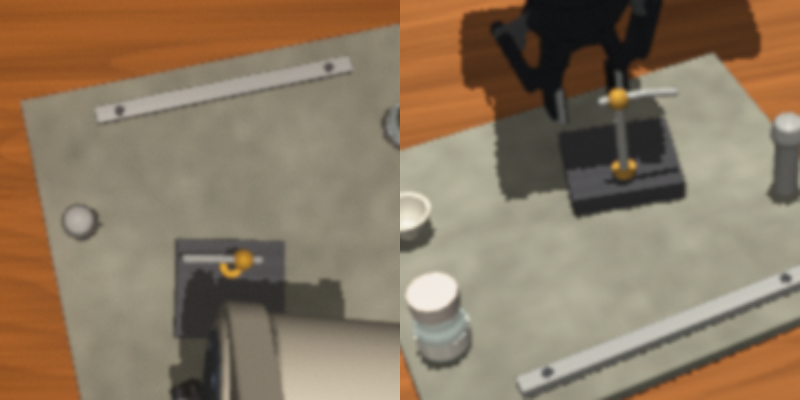

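The top view shows the foot still squarish, with its heel edge at (177,240)–(285,240). The gripper sits behind the foot, slightly to its −y side. I'll shift it 5 mm to +y and push along the board's x.

Call:
drive_tool([
  [2, 5, -3, 0, 0, 0, 0],
  [6, 6, -3, 0, 0, 0, 0],
  [10, 6.8, -3, 0, 0, 0, 0],
  [14, 7.5, -3, 0, 0, 0, 0],
  [17, 8, -3, 0, 0, 0, 0],
  [20, 8.5, -3, 0, 0, 0, 0],
  [23, 9, -3, 0, 0, 0, 0],
  [26, 9.6, -3, 0, 0, 0, 0],
  [29, 10.1, -3, 0, 0, 0, 0],
  [32, 10.6, -3, 0, 0, 0, 0],
  [35, 11.2, -3, 0, 0, 0, 0],
  [38, 11.7, -3, 0, 0, 0, 0],
])

```text
clock: 7.2
ee_pos: [0.5014, -0.0368, 0.032]
ee_rot: [-0.001, -0.087, 0.996, 0.0]
force: [-5.0, -3.5, 2.6]
gripper_width: 0.0424
grip_force: 2.3
```

Call:
drive_tool([
  [3, 0.5, 0, 0, 0, 0, 0],
  [6, 1, 0, 0, 0, 0, 0],
  [9, 1.6, 0, 0, 0, 0, 0],
  [12, 2.1, 0, 0, 0, 0, 0],
  [15, 2.6, 0, 0, 0, 0, 0],
  [18, 3.2, 0, 0, 0, 0, 0],
  [21, 3.7, 0, 0, 0, 0, 0],
  [24, 4.2, 0, 0, 0, 0, 0],
  [27, 4.8, 0, 0, 0, 0, 0],
  [30, 5.3, 0, 0, 0, 0, 0],
])

```text
clock: 8.03
ee_pos: [0.5312, -0.0313, 0.032]
ee_rot: [-0.001, -0.087, 0.996, 0.0]
force: [-5.7, -0.7, 3.9]
gripper_width: 0.0427
grip_force: 3.0
```

```bash
python3 - <<'E'
from h import *
b=grab('scene','s4.png')['color'];a=grab('top','t4.png')['color']
cv2.imwrite('pics/v4.png',np.hstack([cv2.resize(a[110:310,220:420],(400,400)),cv2.resize(b[130:310,140:320],(400,400))]))
s=env.sense();print(s['clock'],s['ee_pos'],s['ee_rot'],s['force'])
E
```

```text
8.1333 [ 0.53224909 -0.03120652  0.03207161] [-3.42797618e-04 -8.70288483e-02  9.96205728e-01  9.31971357e-05] [-2.68892232 -0.66486263  0.20740195]
```

View pics/v4.png

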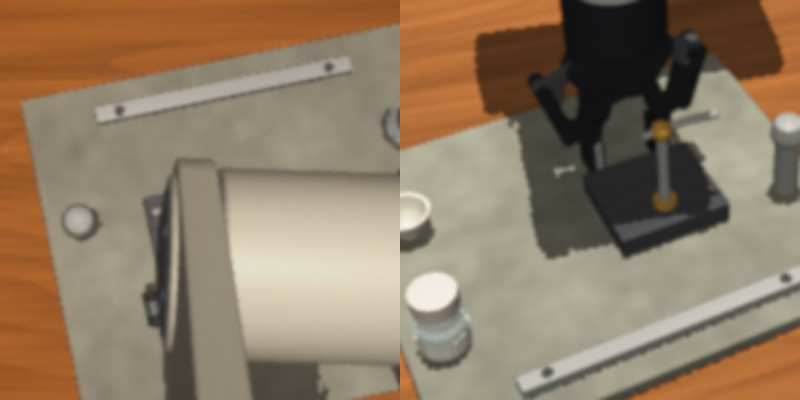

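The stand is upright and its foot is now parallel to the rail, with heel corners at (625,254) and (728,212). Next, the remaining distance.

```bash
python3 - <<'E'
from h import *
S=dict(np.load('pics/s4.npz'));f=lambda u,v:(140+(u-400)*.45,130+v*.45)
a=np.radians(10.1);ux=np.array([np.cos(a),np.sin(a)]);uy=np.array([-ux[1],ux[0]])
r=np.array([.6979,-.0427])
for p,z in(((625,254),.012),((728,212),.012),((587,178),.03)):
    q=onz(S,*f(*p),z)[:2]; print(q.round(4),(q-r)@ux,(q-r)@uy)
q=np.array([.5322,-.0312]);print('tcp',(q-r)@ux,(q-r)@uy)
E
```

```text
[ 0.6244 -0.0535] -0.07429905132089308 0.002257619702483027
[0.6047 0.032 ] -0.078685600220647 0.08988061223311891
[ 0.5553 -0.0662] -0.14452856739874706 0.0019189805780632067
tcp -0.16111545957170625 0.04038005308314828
```

Call:
drive_tool([
  [5, 0.9, 0, 0, 0, 0, 0],
  [10, 1.8, 0, 0, 0, 0, 0],
  [15, 2.6, 0, 0, 0, 0, 0],
  [20, 3.5, 0, 0, 0, 0, 0],
  [25, 4.4, 0, 0, 0, 0, 0],
  [30, 5.3, 0, 0, 0, 0, 0],
  [35, 6.2, 0, 0, 0, 0, 0],
  [40, 7, 0, 0, 0, 0, 0],
  [45, 7.9, 0, 0, 0, 0, 0],
  [50, 8.8, 0, 0, 0, 0, 0],
  [54, 9.5, 0, 0, 0, 0, 0],
  [58, 10.2, 0, 0, 0, 0, 0],
])

```text
clock: 9.13
ee_pos: [0.5906, -0.0211, 0.0323]
ee_rot: [-0.0, -0.087, 0.996, -0.0]
force: [-3.3, -0.5, -0.7]
gripper_width: 0.0425
grip_force: 1.7
```

Call:
drive_tool([
  [2, 0.4, 0, 0, 0, 0, 0],
  [4, 0.7, 0, 0, 0, 0, 0],
  [6, 1.1, 0, 0, 0, 0, 0],
])

```text
clock: 9.38
ee_pos: [0.596, -0.0201, 0.0323]
ee_rot: [-0.0, -0.087, 0.996, -0.0]
force: [-4.2, -0.7, 1.9]
gripper_width: 0.0432
grip_force: 2.3
```

Call:
drive_tool([
  [1.5, 0.3, 0, 0, 0, 0, 0],
  [3, 0.5, 0, 0, 0, 0, 0],
  [3, 0.5, 0, 0, 0, 0, 0],
])

```text
clock: 9.63
ee_pos: [0.5997, -0.0195, 0.0323]
ee_rot: [0.0, -0.087, 0.996, -0.0]
force: [-2.0, -0.0, 1.0]
gripper_width: 0.0428
grip_force: 1.1
```

Call:
drive_tool([
  [1.5, 0.3, 0, 0, 0, 0, 0],
  [3, 0.5, 0, 0, 0, 0, 0],
  [3, 0.5, 0, 0, 0, 0, 0],
])

```text
clock: 9.88
ee_pos: [0.6016, -0.0191, 0.0322]
ee_rot: [-0.001, -0.087, 0.996, -0.0]
force: [-5.6, -1.3, 3.5]
gripper_width: 0.0428
grip_force: 3.2
```

Call:
drive_tool([
  [1.5, 0.3, 0, 0, 0, 0, 0],
  [3, 0.5, 0, 0, 0, 0, 0],
  [3, 0.5, 0, 0, 0, 0, 0],
])

```text
clock: 10.13
ee_pos: [0.6017, -0.019, 0.0319]
ee_rot: [-0.004, -0.087, 0.996, 0.0]
force: [-16.0, -3.4, 12.2]
gripper_width: 0.0431
grip_force: 8.1
```

```bash
python3 - <<'E'
from h import *
b=grab('scene','s5.png')['color']
cv2.imwrite('pics/v5.png',cv2.resize(b[170:310,180:370],None,fx=4,fy=4,interpolation=cv2.INTER_CUBIC))
s=env.sense();print(s['clock'],s['ee_pos'],s['ee_rot'],s['force'])
E
```

```text
10.1833 [ 0.60166842 -0.01900452  0.03196673] [-3.70285909e-03 -8.71628810e-02  9.96187190e-01  5.64893124e-05] [-15.70370848  -3.71766547  10.32533854]
```

View pics/v5.png

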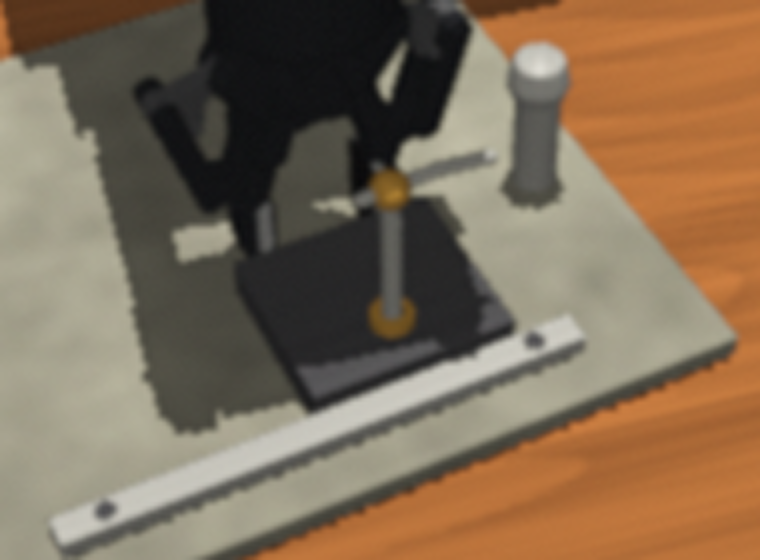

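The press force has risen to 16 N. In the picture the heel edge (315,408)–(514,330) lies along the rail, parallel to it, and the stand is upright. Now I'll back off and lift.

Call:
drive_tool([
  [-3, -0.5, 0, 0, 0, 0, 0],
  [-8, -1.4, 0, 0, 0, 0, 0],
  [-16, -2.8, 0, 0, 0, 0, 0],
  [-28, -5, 0, 0, 0, 0, 0],
  [-42, -7.4, 0, 0, 0, 0, 0],
  [-60, -10.5, 5, 0, 0, 0, 0],
  [-75, -13, 30, 0, 0, 0, 0],
  [-90, -16, 60, 0, 0, 0, 0],
  [-110, -20, 90, 0, 0, 0, 0],
  [-130, -23, 120, 0, 0, 0, 0],
  [-150, -26, 150, 0, 0, 0, 0],
  [-160, -28, 180, 0, 0, 0, 0],
])

```text
clock: 11.18
ee_pos: [0.4428, -0.0466, 0.2134]
ee_rot: [-0.0, -0.087, 0.996, 0.0]
force: [0.1, 0.1, -0.2]
gripper_width: 0.0427
grip_force: 0.0
```

Call:
drive_tool([
  [-20, 0, 10, 0, 0, 0, 0],
  [-40, 0, 20, 0, 0, 0, 0],
  [-60, 0, 30, 0, 0, 0, 0],
  [-60, 0, 30, 0, 0, 0, 0],
  [-60, 0, 30, 0, 0, 0, 0],
])

```text
clock: 11.6
ee_pos: [0.3853, -0.0466, 0.243]
ee_rot: [0.002, -0.087, 0.996, -0.0]
force: [0.2, -0.4, 0.0]
gripper_width: 0.0427
grip_force: 0.0
```

```bash
python3 - <<'E'
from h import *
a=grab('top','t6.png')['color'];b=grab('scene','s6.png')['color']
cv2.imwrite('pics/v6.png',np.hstack([cv2.resize(a[110:310,220:420],(400,400)),cv2.resize(b[130:330,160:360],(400,400),interpolation=cv2.INTER_CUBIC)]))
s=env.sense();print(s['clock'],s['ee_pos'],s['force'])
E
```

```text
11.7 [ 0.38600463 -0.04658825  0.24238327] [-0.32744176 -0.33738297 -0.74984582]
```

View pics/v6.png

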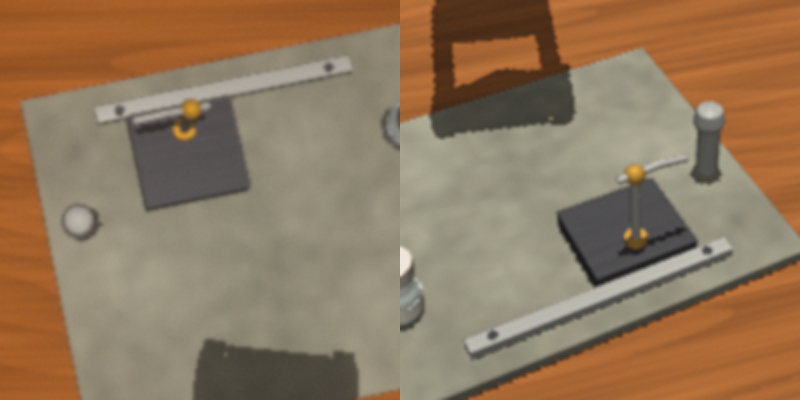

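The picture shows the stand upright with its heel along the rail, from (128,118) to (232,98) in the left panel. The punch and jar look unmoved, and the gripper is clear. Before handing in, I'll check the angle and the bystanders with numbers.

```bash
python3 - <<'E'
from h import *
T=dict(np.load('pics/t6.npz'));T0=dict(np.load('pics/top0.npz'));c=T['color']
g=cv2.GaussianBlur(c,(3,3),0).max(2).astype(float)
def fit(pts,z):
    P=np.array([onz(T,u,v,z)[:2] for u,v in pts]);k=np.polyfit(P[:,1],P[:,0],1)
    r=P[:,0]-np.polyval(k,P[:,1]);k=np.polyfit(P[abs(r)<.002,1],P[abs(r)<.002,0],1);print('yaw',-np.degrees(np.arctan(k[0])),'x at y0',k[1],'n',len(P),'rms',r.std());return k
cross=lambda u,lo,hi,d:next((v+ (g[v,u]-d)/(g[v,u]-g[v+1,u]) for v in range(lo,hi) if (g[v,u]-d)*(g[v+1,u]-d)<=0),None)
# foot robot-side bottom/top edge: dark above, board below
pts=[(u,cross(u,195,222,80)) for u in range(297,340)];fit([p for p in pts if p[1]],.03)
# rail robot edge on the free part, bright above
pts=[(u,cross(u,148+int((345-u)*.2)+3,165,145)) for u in range(345,392)];fit([p for p in pts if p[1]],.022)
# bystander change
for n,(y,x) in dict(punch=(205,245),jar=(150,405),dish=(225,420)).items():
    a=T0['color'][y:y+35,x:x+40].astype(int);b=c[y:y+35,x:x+40].astype(int);print(n,abs(a-b).mean())
E
```

```text
yaw 11.086011264314173 x at y0 0.6113383415392244 n 39 rms 0.00024084823913333398
yaw 10.36697902723486 x at y0 0.6928552522988278 n 47 rms 0.007271936535663796
punch 4.853809523809524
jar 4.94952380952381
dish 5.028333333333333
```

```bash
python3 - <<'E'
from h import *
for f in('t6','top0'):
    T=dict(np.load(f'pics/{f}.npz'));g=T['color'].max(2).astype(float);g=cv2.GaussianBlur(g,(3,3),0)
    def edge(us,line,z,sgn,name,w=5):
        P=[]
        for u in us:
            v0=line(u);vs=np.arange(v0-w,v0+w,.1)
            p=cv2.remap(g.astype(np.float32),np.full((1,len(vs)),u,np.float32),vs[None].astype(np.float32),cv2.INTER_CUBIC)[0]
            d=np.clip(sgn*np.gradient(p),0,None);d[d<d.max()*.5]=0; P.append(onz(T,u,(d*vs).sum()/d.sum(),z)[:2])
        P=np.array(P);
        for _ in range(3):
            k=np.polyfit(P[:,1],P[:,0],1);r=abs(P[:,0]-np.polyval(k,P[:,1]));P=P[r<max(2*np.median(r),.0005)]
        print(f,name,'yaw %.2f x0 %.4f n %d med %.4f'%(-np.degrees(np.arctan(k[0])),k[1],len(P),np.median(r)))
    far=lambda u:165-(u-268)*.197
    edge(range(274,390),lambda u:far(u)-1,.022,1,'rail far',4)
    if f=='top0':edge(range(274,390),lambda u:far(u)+7,.022,-1,'rail near',4)
    else:
        edge(range(345,390),lambda u:far(u)+7,.022,-1,'rail near free',4)
        edge(range(288,332),lambda u:169-(u-284)*.192,.03,-1,'heel',4)
        edge(range(297,340),lambda u:214.5-(u-293.5)*.218,.03,1,'robot edge',4)
E
```

```text
t6 rail far yaw 10.25 x0 0.7053 n 93 med 0.0002
t6 rail near free yaw 10.12 x0 0.6934 n 42 med 0.0001
t6 heel yaw 12.12 x0 0.6862 n 18 med 0.0002
t6 robot edge yaw 10.06 x0 0.6079 n 43 med 0.0001
top0 rail far yaw 10.26 x0 0.7053 n 90 med 0.0002
top0 rail near yaw 10.50 x0 0.6928 n 107 med 0.0001
```

```bash
python3 -c "
from bench import env
print(env.close_job())"
```

```text
the job is handed in; nothing more can be done
None
```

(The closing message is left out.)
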